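Shut and lock the chiller's service cover

ROBOT

A 6-joint arm with a two-finger parallel gripper is mounted at the origin on the work surface. World frame = base frame: x ahead of the robot, y to its left, z up, the work surface at z = 0. Lengths are in m, angles in rad, forces in N, time in s.
With the tool pointing down it reaches from about 0.425 to 0.925 m from the base axis. Payload 12.5 kg.
Tool frame: the origin (TCP) lies midway between the tips of the shut fingers; the grasp point (between the pads) lies grasp_offset behind it (grasp_offset is the distance from the TCP to the grasp point, in m); z points along the fingers, y is the line along which they close (so a half turn about z gives the same grasp; the last joint's range is limited). The gripper opens to 85 mm and grips with 20 to 120 N. Pads are 22 mm wide; open, the fingers measure 114 mm over their backs; the gripper's body (76 mm by 85 mm) begins 54 mm behind the grasp point. The pads swing forward as they close: fully open they stand 13 mm farther back than shut.
Start: joints at [-1.39, 0.491, 1.559, -0, 1.092, -0.106], TCP at [0.177, -0.599, 0.231] pointing down, gripper open.
Joint ranges: [-3.1, 3.1], [-0.84, 2.19], [0.05, 2.79], [-1.13, 4.28], [0.06, 2.93], [-2.69, 2.69]. Speed limits (rad/s): [2.22, 2.22, 2.79, 3.14, 3.14, 3.14].

INTERFACE

Orientations are given as a unit quaternion [x, y, z, w].
In Python, from plant import * gives the robot as it stands.
- The arm moves only by the tool move_arm, never from a script. Its argument "commands" is a list that holds one entry, the list of rows, each a list of 5 numbers: the finger opening in m, from 0 to 0.0854, then the shift along the tool's x, y, z in m, then the turn about the tool's z in degrees. In form: [[[gripper, dx, dy, dz, roll], ...]]. A call has 1 to 12 rows; each row shifts and turns the commanded pose from where the row before left it, along the tool's axes as they then stand; what a row does not reach is not made up. A row lasts 1/8 s, in which the tool goes at most 62.5 mm and 10.7 degrees, less where a joint would pass 70% of its speed; a pose out of reach is approached as far as the arm can. A call is refused whole if a number of a shift passes 0.0625 or a number of a turn 10.7, either way. A call with a gripper value outside its range is refused whole. The fingers move at their own pace and stop on an object; the grip force is fixed at half the most. Time passes only in rows, so rows that do not move let the fingers close. It gives the time, the measured TCP pose, the force, the opening and the grip force at its end, in the units of the state.
- sense(): the state, without advancing time (a new reading comes with each control period).
- read_camera(name): name is "scene" or "top"; returns a dict with "pixels" (400x640x3 uint8, red, green, blue), "fx", "fy", "cx", "cy" (pixels), "k1" (the pictures are not rectified: a ray, as slopes to the right and down, at radius r is drawn at 1 + k1 r^2 times it, then the intrinsics apply), "R" (3x3) and "t" (3): a world point X has camera coordinates R X + t. Camera axes: x right, y down, z forward; pixel columns grow to the right and rows downward; lengths in m; the calibration is good to about 2 mm. A picture is of the moment at which its call begins. There is no depth.
- sign_off(): hands the job in; it is judged then, once.
The state is a dict: "t": time; "joint_pos": joint angles; "dq": joint speeds; "tau": joint torques, N m; "tcp_pos": TCP position; "eef_rot": TCP orientation; "wrist_force": force on the tool from outside, world axes, zero at the start; "wrist_torque": the same for the moment, N m; "gripper_width": finger opening in m; "gripper_force": force on a finger pad.
Only numpy, scipy, OpenCV 4.12 (cv2) and the standard library are available. Lean on these libraries where they do the work, as an engineer would, in place of code of your own. Each camera call takes 0.05 s, during which the arm holds its last target. There are 200 camera calls.

TASK

The service cover on the counter-top cold plate has been dropped over its keyhole studs after cleaning but is not locked. Push the cover's finger lip towards the back of the machine until the cover is home against its stop; then line the wing fastener up with its slot (bar pointing at the stamped dashes), press it fully in, and turn it a full quarter turn clockwise to its stop so that it locks. Leave the slab of chocolates, the bottle, the tumbler and the gift box where they are.

Things in the scene. Friction and masses are not known exactly. Their poses are not given: they have to be found in the camera images.
- machine: Counter-top cold plate, a fixed steel box 260 mm deep (its x) and 420 mm wide (its y), deck 100 mm above the counter. Origin: centre of its underside; +x from its front (knob, read-out window) to its back, z up. Left half (+y): aluminium plate 2 mm proud of the deck that carries the slab. Right half: the service cover, its middle at y = -105 mm.
- cover (a joint): How far (m) the service cover is from home: 0 = home at its stop, 0.018 = just dropped over the studs. It slides along the machine's x, home is towards +x; drags with about 4 N and stays where left. Aluminium sheet 160 x 160 x 3 mm, top 103 mm above the counter, held by four button heads (10 mm wide, 3 mm above the sheet) in keyhole slots near its corners.
- cover_lip (a point): Middle of the top edge of the cover's finger lip, on its outer (machine -x) face. The lip is turned up along the cover's near edge, 120 mm long, 3 mm thick, 16 mm above the sheet; it moves with the cover. Push its outer face towards the machine's +x to slide the cover home.
- wing_top (a point): Middle of the flat top of the wing fastener's grip: a black nylon bar 52 mm long (this point's y), 9 mm thick, 16 mm tall, over a hub 19 mm wide, captive in the cover 95 mm from the lip's outer face. Top 32 mm above the sheet when out, 22 mm when fully in; the bar's underside is 16 mm below its top. The hidden tongue lies in the direction of the bar.
- wing (a joint): Turn of the fastener (rad), growing clockwise from above; 0.03 N m friction, stays where left. 0 = bar along the machine's y, pointing at two dashes on the cover: the tongue lines up with the slot below. Starts 20 to 70 degrees anticlockwise of that. 1.571 = bar along the machine's x, pointing at two round pips: locked, end stop. Once in, it turns only from about 0 to 1.571.
- stud (a joint): How far the wing fastener is pressed straight down (m): 0 = out, 0.010 = fully in. It slides stiffly (about 4 N) and stays where left. It is stopped at about 0.002 by the slot plate unless the cover is home (within 2 mm) and the bar is lined up with the slot (within about 9 degrees). Once in and turned it cannot come out.
- slab: Bystander: clear glass serving slab 160 x 55 x 22 mm with three brown chocolate cubes of about 22 mm on it, top 42 mm above its origin (centre of its underside), standing loose on the chilled plate.
- bottle: Bystander: amber bottle 82 mm wide, 190 mm tall, on the counter left of the machine. Origin: centre of its foot.
- tumbler: Bystander: glass tumbler 76 mm wide, 85 mm tall, on the counter left of the machine. Origin: centre of its foot.
- giftbox: Bystander: white paper gift box 104 x 84 x 52 mm, on the counter right of the machine. Origin: centre of its underside.

How it is judged:
On the way, in this order (a step that is already met when the one before it is completed fails the run):
1. the cover is slid home while the fastener is still out (value of joint cover below 0.002 m and value of joint stud below 0.004 m), for 0.1 s.
2. the lined-up fastener is pressed fully in (value of joint cover below 0.0025 m and value of joint stud above 0.008 m), for 0.1 s.
At the end, for the whole second after the job is handed in: The cover is home (within 2.5 mm), the fastener is pressed in (at least 7.5 of its 10 mm) and turned clockwise to its stop (at least 1.40 of 1.571 rad), all at rest, and slab, bottle, tumbler and gift box stand within 15 mm of where they were (value of joint cover below 0.0025 m and value of joint stud above 0.0075 m and value of joint wing above 1.4 rad and velocity of joint wing between -0.05 and 0.05 rad/s and velocity of joint cover between -0.01 and 0.01 m/s and distance of each of slab, bottle, tumbler, giftbox from where it was at the start of the episode below 0.015 m); the robot touches nothing.
It fails at once if a bystander (slab, bottle, tumbler or gift box) was shifted by more than 20 mm or tipped (distance of any of slab, bottle, tumbler, giftbox from where it was at the start of the episode above 0.02 m or angle between any of slab, bottle, tumbler, giftbox's own z axis and vertical above 0.3 rad).
It also fails if it takes over 66 s, if anything falls off the work surface, if the arm or the gripper's body presses on something with over 40 N, if the wrist force passes 120 N, or if a joint passes its speed limit or range.

## Working session

There is one attempt and no reset: what is moved stays moved. The work goes in short steps, Python scripts to look and compute and a tool call to move; the robot and the scene stay as the last step left them, time stands still between calls to the robot, and variables do not carry over. Pictures are saved under pics/ and viewed, at most 10 in all, crops included, and the job is handed in when it is done.

Besides the shell and the picture viewer there is one more tool, called as name([rows], argument=value, ...), one row to a line, values as JSON. move_arm: Moves the arm, as the interface text tells. Its arguments: {"type":"object","properties":{"commands":{"type":"array","items":{"type":"array","items":{"type":"array","items":{"type":"number"}}}}},"required":["commands"]}

```bash
mkdir -p pics; ls
python3 - <<'E'
from plant import *
import cv2
s=sense();print(s['t'],s['tcp_pos'],s['eef_rot'],s['gripper_width'],s['wrist_force'])
try: print(grasp_offset)
except Exception as e: print(e)
for n in("scene","top"):
    c=read_camera(n);cv2.imwrite(f'pics/{n}0.png',c['pixels'][:,:,::-1]);print(n,c['fx'],c['cx'],c['cy'],c['k1'],c['R'],c['t'])
E
```

```text
pics
0.0 [ 0.1767663  -0.59921161  0.23071061] [ 9.89736293e-01  1.42904612e-01 -3.81631781e-05 -5.83884043e-04] 0.08542262926940326 [-0.70135093 -0.77414106 -0.19109547]
0.0187
scene 516.6692614114108 324.17171988096806 204.49004039450804 -0.015092571189451022 [[ 0.22581893  0.97410956  0.01078802]
 [ 0.83201517 -0.18709468 -0.52225122]
 [-0.50671152  0.12691001 -0.85272345]] [-0.17459703 -0.35118884  1.64320327]
top 411.1981116567974 322.1901179921171 198.6222968541287 -0.04137322739554748 [[-0.00424447 -0.99998832 -0.00231223]
 [-0.99346333  0.00448052 -0.11406371]
 [ 0.11407273  0.00181298 -0.99347075]] [0.06123758 0.54392501 0.93035418]
```

View pics/scene0.png

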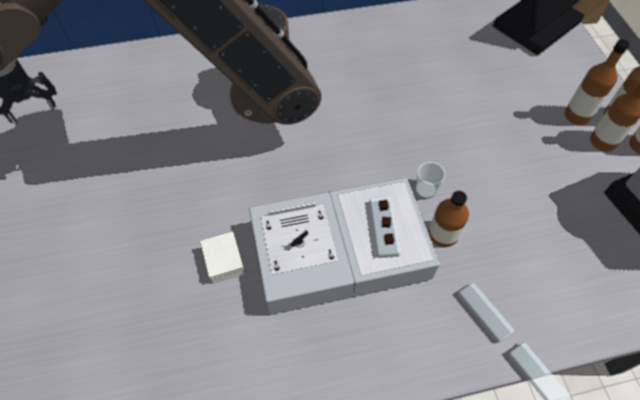

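View pics/top0.png

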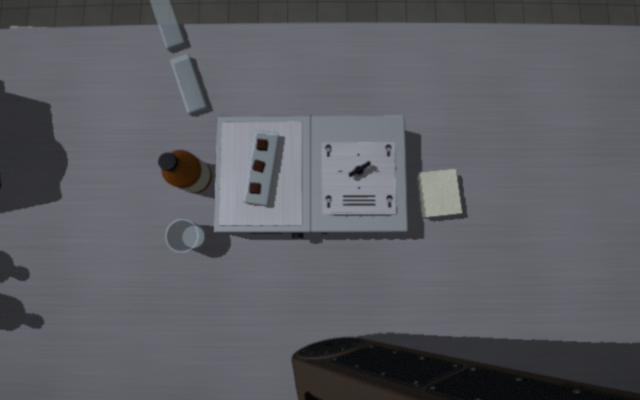

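The scene view shows the machine with the cover at about (298,238). In the top view, the deck corners are near (216,116), (404,115), (406,232) and (214,232), the wing is near (359,170) and the lip is near (359,213). I'll zoom in next.

```bash
cat > h.py <<'E'
from plant import *
import cv2, numpy as np
def shot(n): return read_camera(n)
def ray(c,u,v):
    K=np.array([[c['fx'],0,c['cx']],[0,c['fy'],c['cy']],[0,0,1.]])
    # drawn = x*(1+k1 r^2), OpenCV model
    p=cv2.undistortPoints(np.array([[[u,v]]],float),K,np.array([c['k1'],0,0,0.]))[0,0]
    R=np.array(c['R']);t=np.array(c['t'])
    return -R.T@t, R.T@np.array([p[0],p[1],1])
def onz(c,u,v,z):
    o,d=ray(c,u,v); return o+d*(z-o[2])/d[2]
def crop(c,x0,y0,w,h,s,name):
    cv2.imwrite(name,cv2.resize(c['pixels'][y0:y0+h,x0:x0+w,::-1],None,fx=s,fy=s,interpolation=cv2.INTER_CUBIC))
E
python3 - <<'E'
from h import *
a=shot('top');b=shot('scene')
for p in [(216,116),(404,115),(406,232),(214,232)]: print(onz(a,*p,.1).round(4))
im1=cv2.resize(a['pixels'][105:245,310:415,::-1],None,fx=4,fy=4,interpolation=cv2.INTER_CUBIC)
im2=cv2.resize(b['pixels'][190:290,250:345,::-1],None,fx=4,fy=4,interpolation=cv2.INTER_CUBIC)
o=np.zeros((560,800,3),np.uint8);o[:560,:420]=im1;o[:400,420:]=im2
cv2.imwrite('pics/c1.png',o)
E
```

```text
[0.723 0.295 0.1  ]
[ 0.723  -0.1244  0.1   ]
[ 0.4631 -0.1214  0.1   ]
[0.4648 0.2925 0.1   ]
```

View pics/c1.png

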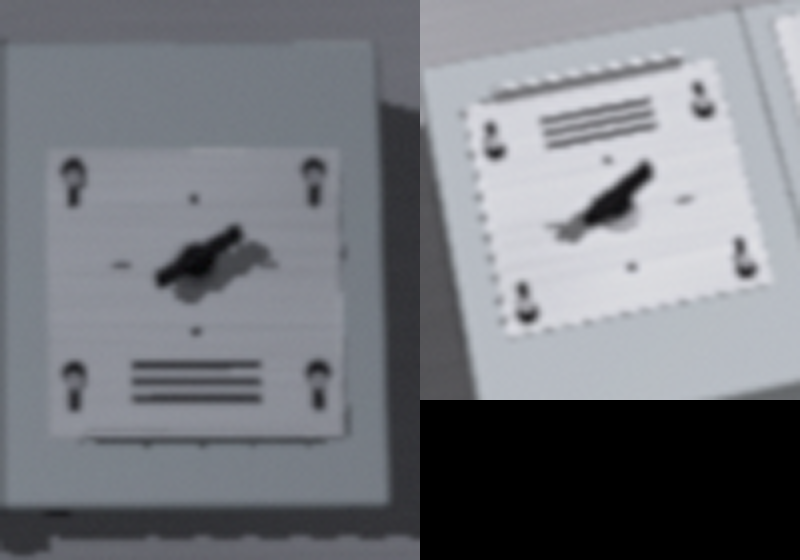

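Run:
```python
from h import *
a=shot('top');b=shot('scene')
T=lambda X,Y:((X+.5)/4-.5+310,(Y+.5)/4-.5+105)
S=lambda X,Y:((X-420+.5)/4-.5+250,(Y+.5)/4-.5+190)
P=lambda n,p:print(n,(p*1000).round(1))
for n,p in dict(pipB=(194,198),pipF=(196,330),dashL=(121,265),dashR=(275,265),studBL=(74,168),studBR=(314,168),studFL=(74,372),studFR=(319,372),covBL=(47,150),covBR=(340,150)).items(): P('T '+n,onz(a,*T(*p),.103))
for n,p in dict(pipF=(607,160),pipB=(631,267),dashL=(685,199)).items(): P('S '+n,onz(b,*S(*p),.103))
for n,p in dict(lipL=(85,441),lipR=(325,441)).items(): P('T '+n,onz(a,*T(*p),.103)); P('T119 '+n,onz(a,*T(*p),.119))
for n,p in dict(lipR=(497,90),lipL=(680,55)).items(): P('S119 '+n,onz(b,*S(*p),.119))
for n,p in dict(e1=(158,280),e2=(240,232)).items(): P('T wing '+n,onz(a,*T(*p),.133))
for n,p in dict(hi=(650,168),lo=(583,217)).items(): P('S wing '+n,onz(b,*S(*p),.133))
```

```text
T pipB [633.7 -20.4 103. ]
T pipF [560.7 -20.4 103. ]
T dashL [596.7  19.9 103. ]
T dashR [596.3 -64.1 103. ]
T studBL [650.8  45.2 103. ]
T studBR [650.3 -86.7 103. ]
T studFL [538.1  45.9 103. ]
T studFR [537.5 -86.7 103. ]
T covBL [661.  60. 103.]
T covBR [ 660.4 -101.2  103. ]
S pipF [556.3 -21.1 103. ]
S pipB [630.8 -21.5 103. ]
S dashL [593.2  19.8 103. ]
T lipL [500.6  40.2 103. ]
T119 lipL [499.4  40.5 119. ]
T lipR [500.  -89.1 103. ]
T119 lipR [498.8 -86.5 119. ]
S119 lipR [501.8 -78.8 119. ]
S119 lipL [501.8  37.1 119. ]
T wing e1 [583.1   1.8 133. ]
T wing e2 [608.6 -41.8 133. ]
S wing hi [583.6   0.7 133. ]
S wing lo [607.  -44.7 133. ]
```

Findings: the machine yaw is about 0 and the lip's outer face is at x≈0.501. The wing axis is at about (0.596,-0.0205), with the bar about 29° anticlockwise of the dashes. Moving to the front of the lip with the fingers shut.

move_arm([
  [[0,0.04,-0.027,0,0],[0,0.04,-0.027,0,0],[0,0.04,-0.027,0,0],[0,0.04,-0.027,0,0],[0,0.04,-0.027,0,0],[0,0.04,-0.027,0,0],[0,0.04,-0.027,0,0],[0,0.04,-0.027,0,0],[0,0.015,-0.037,0,0],[0,0.015,-0.037,0,0],[0,0.015,-0.037,0,0],[0,0.015,-0.037,0,0]],
])

```text
t: 1.8
tcp_pos: [0.4384, -0.1416, 0.2314]
eef_rot: [0.99, 0.143, 0.0, 0.0]
wrist_force: [1.3, -0.1, 0.3]
gripper_width: -0.0002
gripper_force: 0.0
```

move_arm([
  [[0,0,0,0,-10.5],[0,0,0,0,-10.5],[0,0,0,0,-10.5],[0,0,0,0,-10.5],[0,0,0,0,-10.5],[0,0,0,0,-10.5],[0,0,0,0,-10.6],[0,0,0,0,0],[0,0,0,0,0]],
])

```text
t: 2.92
tcp_pos: [0.4383, -0.1428, 0.2313]
eef_rot: [0.708, 0.706, -0.0, 0.0]
wrist_force: [-0.3, -0.5, -0.5]
gripper_width: -0.0001
gripper_force: 0.0
```

move_arm([
  [[0,0.04,0.004,0,0],[0,0.04,0.004,0,0],[0,0.042,0.004,0,0],[0,0,0,0.04,0],[0,0,0,0.04,0],[0,0,0,0.041,0],[0,0,0,0,0],[0,0,0.01,0,0],[0,0,0.01,0,0],[0,0,0.005,0,0],[0,0,0.005,0,0],[0,0,0,0,0]],
])

```text
t: 4.42
tcp_pos: [0.4805, -0.0208, 0.1104]
eef_rot: [0.707, 0.707, 0.0, 0.0]
wrist_force: [-0.2, -0.7, -0.5]
gripper_width: 0.0001
gripper_force: 0.0
```

move_arm([
  [[0,0,0.004,0,0],[0,0,0.004,0,0],[0,0,0.004,0,0],[0,0,0.004,0,0],[0,0,0,0,0]],
])

```text
t: 5.05
tcp_pos: [0.4964, -0.0208, 0.1102]
eef_rot: [0.707, 0.707, -0.0, -0.0]
wrist_force: [-1.9, -0.3, -0.5]
gripper_width: 0.0001
gripper_force: 0.9
```

move_arm([
  [[0,0,0.003,0,0],[0,0,0.003,0,0],[0,0,0,0,0]],
])

```text
t: 5.42
tcp_pos: [0.5026, -0.0208, 0.1102]
eef_rot: [0.707, 0.707, 0.0, 0.0]
wrist_force: [-1.3, -0.3, 0.3]
gripper_width: -0.0
gripper_force: 1.0
```

move_arm([
  [[0,0,0.002,0,0],[0,0,0.002,0,0],[0,0,0,0,0]],
])

```text
t: 5.8
tcp_pos: [0.5036, -0.0207, 0.11]
eef_rot: [0.707, 0.707, -0.002, -0.002]
wrist_force: [-16.0, -3.4, 8.4]
gripper_width: -0.0001
gripper_force: 9.0
```

The force rose at x≈0.5036, which suggests the stop. Backing off, raising and checking.

move_arm([
  [[0,0,0,0,0],[0,0,-0.01,0,0],[0,0,-0.01,0,0],[0.05,0,0,-0.05,0],[0.05,0,0,-0.05,0],[0.05,-0.06,0,0,-9.6],[0.05,-0.06,0.01,0,-9.6],[0.05,-0.06,0.02,0,-9.6],[0.05,0,0,0,0]],
])

```text
t: 6.92
tcp_pos: [0.5452, -0.1887, 0.2098]
eef_rot: [0.512, 0.859, 0.0, 0.001]
wrist_force: [-1.0, -0.2, -0.6]
gripper_width: 0.0501
gripper_force: 0.0
```

Run:
```python
from h import *
a=shot('top');b=shot('scene')
im1=cv2.resize(a['pixels'][105:245,310:415,::-1],None,fx=4,fy=4,interpolation=cv2.INTER_CUBIC)
im2=cv2.resize(b['pixels'][190:290,250:345,::-1],None,fx=4,fy=4,interpolation=cv2.INTER_CUBIC)
o=np.zeros((560,800,3),np.uint8);o[:560,:420]=im1;o[:400,420:]=im2
cv2.imwrite('pics/c2.png',o)
```

```text
(no output)
```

View pics/c2.png

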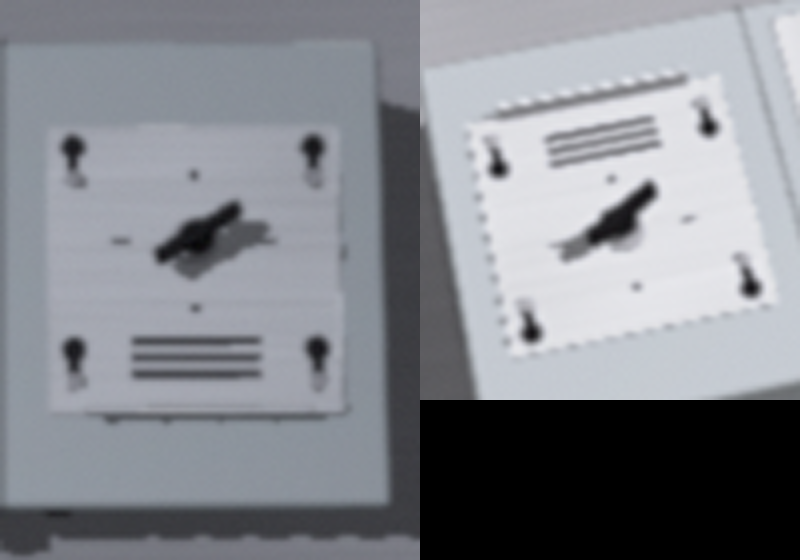

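The picture shows the cover moved back (rear pip in the top crop from row 198 to 175). I'll measure the travel exactly.

Run:
```python
from h import *
for n,(x0,y0,x1,y1) in dict(top=(338,192,380,208),scene=(283,212,318,230)).items():
    c=shot(n);g0=cv2.cvtColor(cv2.imread(f'pics/{n}0.png'),6);g=cv2.cvtColor(c['pixels'],7)
    up=lambda i:cv2.resize(i,None,fx=8,fy=8,interpolation=cv2.INTER_CUBIC)
    r=cv2.matchTemplate(up(g[y0-12:y1+12,x0-12:x1+12]),up(g0[y0:y1,x0:x1]),5)
    _,m,_,l=cv2.minMaxLoc(r);d=np.array(l)/8-12
    u,v=(x0+x1)/2,(y0+y1)/2
    print(n,m,d,((onz(c,u+d[0],v+d[1],.103)-onz(c,u,v,.103))*1000).round(2))
```

```text
top 0.9960727691650391 [-0.125 -6.   ] [13.08  0.08  0.  ]
scene 0.986226499080658 [1.  4.5] [13.07 -0.18  0.  ]
```

Run:
```python
from h import *
o=np.zeros((600,800,3),np.uint8)
a=shot('top')['pixels'][:,:,::-1];b=shot('scene')['pixels'][:,:,::-1]
a0=cv2.imread('pics/top0.png');b0=cv2.imread('pics/scene0.png')
for i,(im,x,y) in enumerate([(a0,318,188),(a,318,188),(b0,262,215),(b,262,215),(a0,318,138),(a,318,138),(b0,312,205),(b,312,205)]):
    if i in(2,3): y=x and 212; x=258
    o[(i//4)*300:(i//4)*300+300,(i%4)*200:(i%4)*200+200]=cv2.resize(im[y:y+30 if 0 else y+30,x:x+20],(200,300),interpolation=cv2.INTER_CUBIC)
cv2.imwrite('pics/c3.png',o)
```

```text
(no output)
```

View pics/c3.png

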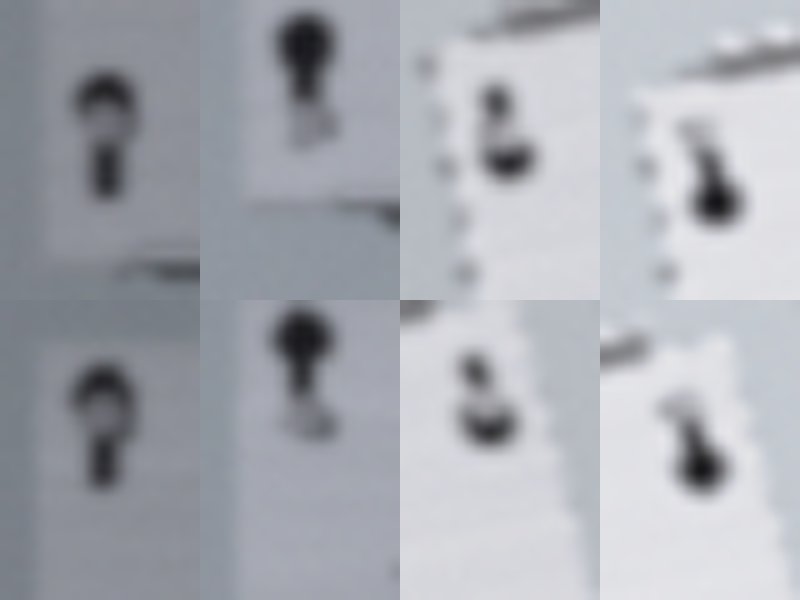

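Close up, the heads sit at the narrow ends of their slots, so the cover is home; it had started about 13 mm out. Next I go over the wing at (0.6085,-0.021).

move_arm([
  [[0.05,0.029,0.034,0,0],[0.05,0.029,0.034,0,0],[0.05,0.03,0.034,0,0],[0.05,0.0295,0.0335,0,0],[0.05,0,0,0,0],[0.05,0,0,0.03,0],[0.05,0,0,0.03,0],[0.05,0,0,0.029,0],[0.05,0,0,0,0]],
])

```text
t: 8.35
tcp_pos: [0.6058, -0.0179, 0.12]
eef_rot: [0.512, 0.859, -0.001, -0.002]
wrist_force: [0.4, 0.2, 0.1]
gripper_width: 0.0498
gripper_force: 0.0
```

move_arm([
  [[0.05,-0.004,0.001,0,0],[0.05,0,0,0,0],[0.05,0,0,0,0]],
])

```text
t: 8.72
tcp_pos: [0.6101, -0.0209, 0.1222]
eef_rot: [0.512, 0.859, 0.0, 0.001]
wrist_force: [0.0, 1.1, -0.5]
gripper_width: 0.0499
gripper_force: 0.0
```

move_arm([
  [[0.0,0,0,0,0],[0.0,0,0,0,0],[0.0,0,0,0,0],[0.0,0,0,0,0],[0.0,0,0,0,0],[0.0,0,0,0,0]],
])

```text
t: 9.48
tcp_pos: [0.6099, -0.0208, 0.1214]
eef_rot: [0.512, 0.859, 0.0, 0.0]
wrist_force: [-0.4, 0.5, 3.0]
gripper_width: 0.0073
gripper_force: 91.7
```

move_arm([
  [[0.0,0,0,0,7],[0.0,0,0,0,7],[0.0,0,0,0,7],[0.0,0,0,0,7.4],[0.0,0,0,0,0],[0.0,0,0,0,0]],
])

```text
t: 10.22
tcp_pos: [0.6102, -0.0207, 0.1214]
eef_rot: [0.706, 0.708, 0.0, 0.0]
wrist_force: [3.2, 2.4, 2.0]
gripper_width: 0.0071
gripper_force: 91.6
```

Run:
```python
from h import *
s=sense();print(s['tcp_pos'],s['eef_rot'],s['wrist_force'],s['wrist_torque'],s['gripper_width'])
a=shot('top');b=shot('scene')
im1=cv2.resize(a['pixels'][105:245,310:415,::-1],None,fx=4,fy=4,interpolation=cv2.INTER_CUBIC)
im2=cv2.resize(b['pixels'][190:290,250:345,::-1],None,fx=4,fy=4,interpolation=cv2.INTER_CUBIC)
o=np.zeros((560,800,3),np.uint8);o[:560,:420]=im1;o[:400,420:]=im2
cv2.imwrite('pics/c4.png',o)
```

```text
[ 0.61016734 -0.02070435  0.12137843] [7.06136506e-01 7.08075598e-01 2.85983671e-04 3.18319473e-04] [3.18444276 2.4041771  2.02446287] [ 0.21707416 -0.45148946 -0.06998053] 0.0070744056995954395
```

View pics/c4.png

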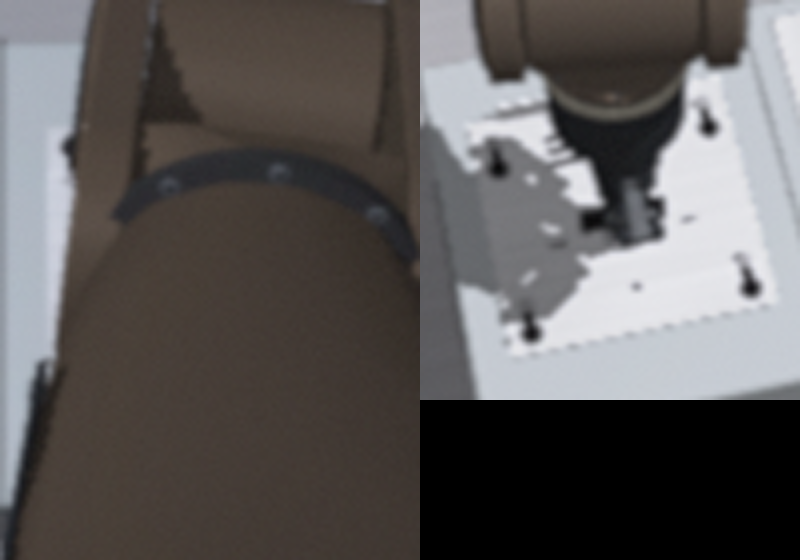

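The scene view shows the bar ends at (590,222) and (660,208), parallel to the dash line, so it is lined up. Pressing in.

move_arm([
  [[0.0,0,0,0.002,0],[0.0,0,0,0.002,0],[0.0,0,0,0.002,0],[0.0,0,0,0,0]],
])

```text
t: 10.82
tcp_pos: [0.6098, -0.0207, 0.115]
eef_rot: [0.707, 0.707, -0.0, -0.0]
wrist_force: [5.1, 2.8, 0.2]
gripper_width: 0.007
gripper_force: 91.2
```

move_arm([
  [[0.0,0,0,0.002,0],[0.0,0,0,0.002,0],[0.0,0,0,0,0]],
])

```text
t: 11.2
tcp_pos: [0.6098, -0.0207, 0.1118]
eef_rot: [0.707, 0.707, 0.0, 0.0]
wrist_force: [1.2, 3.4, 9.4]
gripper_width: 0.0072
gripper_force: 92.8
```

move_arm([
  [[0.0,0,0,0.0015,0],[0.0,0,0,0.001,0],[0.0,0,0,0,0]],
])

```text
t: 11.58
tcp_pos: [0.6103, -0.0207, 0.1115]
eef_rot: [0.707, 0.707, 0.001, 0.001]
wrist_force: [-4.2, 3.5, 30.1]
gripper_width: 0.0072
gripper_force: 97.0
```

Fully in (firm stop). Easing off and turning a quarter turn.

move_arm([
  [[0.0,0,0,-0.002,0],[0.0,0,0,0,7.5],[0.0,0,0,0,7.5],[0.0,0,0,0,7.5],[0.0,0,0,0,7.5],[0.0,0,0,0,7.5],[0.0,0,0,0,7.5],[0.0,0,0,0,0]],
])

```text
t: 12.58
tcp_pos: [0.6106, -0.0209, 0.1118]
eef_rot: [0.924, 0.382, 0.001, 0.001]
wrist_force: [2.6, 2.0, 10.0]
gripper_width: 0.0071
gripper_force: 93.3
```

move_arm([
  [[0.0,0,0,0,7.5],[0.0,0,0,0,7.5],[0.0,0,0,0,7.5],[0.0,0,0,0,7.5],[0.0,0,0,0,7.5],[0.0,0,0,0,7.5],[0.0,0,0,0,0],[0.0,0,0,0,0]],
])

```text
t: 13.58
tcp_pos: [0.6107, -0.0214, 0.1118]
eef_rot: [1.0, -0.0, 0.001, 0.001]
wrist_force: [3.4, -0.8, 10.2]
gripper_width: 0.007
gripper_force: 93.2
```

Run:
```python
from h import *
s=sense();print(s['tcp_pos'],s['eef_rot'],s['wrist_force'],s['wrist_torque'],s['joint_pos'])
```

```text
[ 0.61067109 -0.02137921  0.11180144] [ 9.99998990e-01 -3.83341816e-06  1.32290258e-03  5.19074371e-04] [ 3.42631464 -0.76023741 10.18606382] [-0.14671832 -0.58903957 -0.05298917] [-1.42779707e-01  6.07828361e-01  1.71189474e+00 -8.91279644e-04
  8.19103148e-01  1.42863202e+00]
```

Turned a full quarter. A small over-turn will seat it on the stop, then I release and lift away.

move_arm([
  [[0.0,0,0,0,3],[0.0,0,0,0,0],[0.0,0,0,0,-2],[0.05,0,0,0,0],[0.05,0,0,0,0],[0.05,0,0,0,0],[0.05,0,0,-0.03,0],[0.05,0,0,-0.04,0],[0.05,0,0,-0.05,0],[0.05,-0.06,0,0,0],[0.05,-0.06,0,0,0],[0.05,0,0,0,0]],
])

```text
t: 15.08
tcp_pos: [0.4861, -0.0183, 0.2309]
eef_rot: [1.0, -0.009, -0.001, -0.0]
wrist_force: [1.2, 0.1, 0.8]
gripper_width: 0.0497
gripper_force: 0.0
```

move_arm([
  [[0.05,0,0.06,0,0],[0.05,0,0.06,0,0],[0.05,0,0.06,0,0],[0.05,0,0,0,0],[0.05,0,0,0,0]],
])

```text
t: 15.7
tcp_pos: [0.4868, -0.1986, 0.2304]
eef_rot: [1.0, -0.009, -0.0, -0.0]
wrist_force: [0.4, 0.5, -1.3]
gripper_width: 0.05
gripper_force: 0.0
```

Run:
```python
from h import *
a=shot('top');b=shot('scene')
im1=cv2.resize(a['pixels'][105:245,310:415,::-1],None,fx=4,fy=4,interpolation=cv2.INTER_CUBIC)
im2=cv2.resize(b['pixels'][190:290,250:345,::-1],None,fx=4,fy=4,interpolation=cv2.INTER_CUBIC)
o=np.zeros((560,800,3),np.uint8);o[:560,:420]=im1;o[:400,420:]=im2
cv2.imwrite('pics/c5.png',o)
```

```text
(no output)
```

View pics/c5.png

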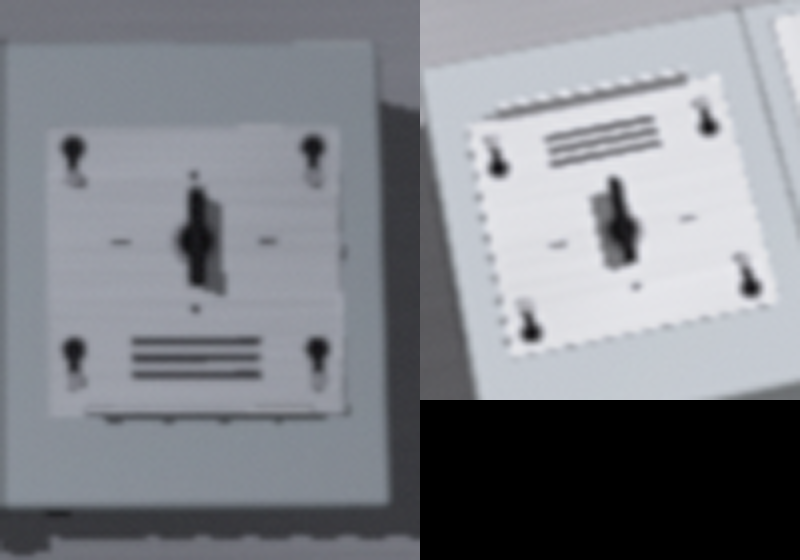

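The bar now points at the pips, (194,175) and (196,308). The cover is still home, and the arm is clear.

```bash
python3 -c "
from plant import *
print(sign_off())"
```

```text
the job is handed in; nothing more can be done
None
```

The job is handed in (no verdict came back): the cover is home against its stop, the wing fastener is pressed fully in and turned a quarter turn to point at the pips, and the arm never went near the slab, bottle, tumbler or gift box.

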